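# Find the tang hole of a gouge handle on the test pin and hold it hole-up

### The job

A new gouge handle lies on the carving bench; its two ends are ringed alike, but only one has the blind hole for the tang. Pick the handle up and find the hole by feel: try it on the steel test pin and push on until the pin reaches the bottom of the hole, then draw it off again. Finish while holding the handle in the gripper, still, upright with its hole facing up, its lower end some 10 cm clear of the bench and nothing else touching it; leave the finished gouge, the sharpening stone and the carved rosette where they lie.

Things in the scene. Friction and masses are not known exactly. Their poses are not given: they have to be found in the camera images.
- handle: loose gouge handle of pale wood, 70 to 120 g: octagonal bar 32 mm across flats and 72 mm long, with a round stub 14 mm long and 27 mm across in a brass ring at each end, 100 mm overall. It starts lying level on a flat, pointing any way. Origin at its very middle (16 mm above the bench). Its x axis runs along the handle; the blind hole is in the +x end, 15 mm wide, 26 mm deep, dark inside, centred on the axis; the -x end is solid
- hole_mouth (a point): centre of the mouth of the blind hole, on the +x end face of the handle, 50 mm from its middle; same axes as the handle, x pointing out of the hole
- plain_end (a point): centre of the solid -x end face of the handle, 50 mm from its middle; same axes as the handle
- gauge: fixed dark hardwood block, 50 x 44 mm in plan and 95 mm high, on a base plate 85 x 100 mm, 12 mm thick (it reaches 52.5 mm behind and 32.5 mm in front of the origin); it carries a level round steel test pin, 10 mm thick with a round tip, that stands out 40 mm from the block's front face along the gauge's +x axis, 75 mm above the bench. Origin on the bench under the block's centre; z is up. The pin points away from the robot, up to 0.5 rad to either side
- pin_tip (a point): foremost point of the test pin, on its axis, 65 mm in front of the gauge's origin and 75 mm above the bench; same axes as the gauge, x pointing out along the pin
- gouge: bystander: finished gouge with dark handle and steel blade, 265 mm long, 29 mm high, lying with its blade away from the robot; origin on the bench under the front end of its handle, x along the blade
- stone: bystander: grey sharpening stone in a dark wooden base 70 x 160 mm, 32 mm high; origin under its centre, long side along y
- rosette: bystander: round carved rosette of pale wood, 80 mm across and 26 mm high; origin under its centre
There are look-alikes about, which are no part of the job. Of the things shaped like the handle, the wood one is meant. Several things look just like the gauge: the one meant starts farthest from the robot's base.

How it is judged (in metres and radians):
On the way:
1. the test pin is in the blind hole to its bottom: at least 21 mm of its 26 mm depth (x of hole_mouth in the frame of pin_tip between -0.032 and -0.021 m and y of hole_mouth in the frame of pin_tip between -0.006 and 0.006 m and z of hole_mouth in the frame of pin_tip between -0.006 and 0.006 m and x of plain_end in the frame of pin_tip above 0.05 m and contact force between handle and the fingers above 1 N), for 0.1 s.
At the end, for the whole second after the job is handed in: The handle is held in the gripper, at rest, hole up within 12 degrees of vertical, its lower end more than 80 mm above the bench, its mouth more than 30 mm from the pin's tip, touching neither gauge nor bystanders; the gouge, stone and rosette are within 30 mm of where they lay (angle between hole_mouth's own x axis and vertical below 0.21 rad and height (world z) of plain_end above 0.08 m and contact force between handle and the fingers above 2 N and contact force between handle and gauge below 0.1 N and contact force between handle and gouge below 0.1 N and contact force between handle and stone below 0.1 N and contact force between handle and rosette below 0.1 N and distance between hole_mouth and pin_tip above 0.03 m and linear speed of handle below 0.02 m/s and angular speed of handle below 0.15 rad/s and distance of each of gouge, stone, rosette from where it was at the start of the episode below 0.03 m); the arm keeps its last pose, push and grip.
It fails at once if the gouge was shifted by more than 30 mm (distance of gouge from where it was at the start of the episode above 0.03 m).
It fails at once if the stone was shifted by more than 30 mm (distance of stone from where it was at the start of the episode above 0.03 m).
It fails at once if the rosette was shifted by more than 30 mm (distance of rosette from where it was at the start of the episode above 0.03 m).
It also fails if it takes over 72 s, if anything falls off the work surface, if the arm or the gripper's body presses on something with over 40 N, if the wrist force passes 120 N, or if a joint passes its speed limit or range.

### The arm

A 6-joint arm with a two-finger parallel gripper is mounted at the origin on the work surface. World frame = base frame: x ahead of the robot, y to its left, z up, the work surface at z = 0. Lengths are in m, angles in degrees, forces in N, time in s.
With the tool pointing down it reaches from about 0.25 to 0.725 m from the base axis. Payload 9.7 kg.
Tool frame: the origin (TCP) lies at the very end of the fingers, on their centre line; the grasp point (between the pads) lies 19 mm behind it (bot.grip_point_offset is the z of the grasp point in the tool frame, in m); z points along the fingers, x is the direction in which the jaws open and shut, and the axes are right-handed (so a half turn about z gives the same grasp; the last joint's range is limited). The gripper opens to 85 mm and grips with 20 to 120 N. Pads are 22 mm wide; open, the fingers measure 114 mm over their backs; the gripper's body (76 mm by 85 mm) begins 54 mm behind the grasp point. The pads swing forward as they close: fully open they stand 13 mm farther back than shut.
Start: joints at [76.547, 4.979, 10.078, 95.1, 0, 90], TCP at [0.128, 0.535, 0.231] pointing down, gripper open.
Joint ranges: [-179.16, 179.16], [-48.56, 103.87], [-65.8, 70.77], [-126.05, 130.52], [-82.76, 87.17], [-180, 180]. Speed limits (degrees/s): [127.2, 127.2, 147.25, 180, 180, 180].

### API

Orientations are given as [roll, pitch, yaw] about the fixed x, y, z axes, in that order (R = Rz(yaw) Ry(pitch) Rx(roll)).
In Python, from workcell import get_obs, viewer, job_done, bot gives the robot as it stands.
- The arm moves only by the shell command python3 -m handwheel 'ROWS' [FORCE]. ROWS is JSON, a list of rows, each a list of 5 numbers: the closure, from 0 (fully open) to 1 (shut), then the shift along the world's x, y, z in m, then the turn about the world's z in degrees. A call has 1 to 5 rows; each row is the pose to reach, as a shift and turn from the pose measured when the call began; what a row does not reach only later rows make up. A row lasts 1/10 s, in which the tool goes at most 50 mm and 8.59 degrees, less where a joint would pass 70% of its speed; a pose out of reach is approached as far as the arm can. A call with a gripper value outside its range is refused whole. The fingers move at their own pace and stop on an object; FORCE is the grip in N (left out, the last holds). Time passes only in rows, so rows that repeat a pose let the fingers close. It gives the time, the measured TCP pose, the force and the opening at its end, in the units of the state.
- get_obs(): the state, without advancing time (a new reading comes with each control period).
- viewer.camera(name): name is "scene" or "top" or "wrist"; returns a dict with "color" (480x640x3 uint8, blue, green, red), "K" (3x3 intrinsics, pixels), "origin" and "orientation" of the camera in the world. Camera axes: x right, y down, z forward; pixel columns grow to the right and rows downward; lengths in m; the calibration is good to about 2 mm. A picture is of the moment at which its call begins. There is no depth.
- job_done(): hands the job in, once; it reports no verdict.
The state is a dict: "time": time; "q": joint angles; "qd": joint speeds; "joint_efforts": joint torques, N m; "ee_pos": TCP position; "tcp_rot": TCP orientation; "wrist_force": force on the tool from outside, world axes, zero at the start; "torque": the same for the moment, N m; "opening": finger opening in m.
Only numpy, scipy, OpenCV 4.12 (cv2) and the standard library are available. Lean on these libraries where they do the work, as an engineer would, in place of code of your own. Each camera call takes 0.05 s, during which the arm holds its last target.

## Working session

There is one attempt and no reset: what is moved stays moved. The work goes in short steps, Python scripts to look and compute and a shell command to move; the robot and the scene stay as the last step left them, time stands still between calls to the robot, and variables do not carry over. Pictures are saved under pics/ and viewed, and the job is handed in when it is done.

```bash
mkdir -p pics; ls; python3 - <<'E'
from workcell import get_obs, viewer, bot
import cv2
for n in ["scene","top","wrist"]:
    c=viewer.camera(n); cv2.imwrite(f"pics/{n}0.png",c["color"]); print(n,c["K"],c["origin"],c["orientation"])
print(get_obs(), bot.grip_point_offset)
E
```

```text
pics
scene [[451.07925393   0.         314.8422969 ]
 [  0.         451.07925393 241.084097  ]
 [  0.           0.           1.        ]] [0.80379257 0.60374991 0.83923328] [-137.46998464    0.20016228  151.04975948]
top [[596.73199156   0.         314.02997923]
 [  0.         596.73199156 234.69147219]
 [  0.           0.           1.        ]] [0.29265622 0.00203063 1.46597137] [-172.77086057   -0.89399045  -90.31968826]
wrist [[380.9352886    0.         322.3617714 ]
 [  0.         380.9352886  240.94592247]
 [  0.           0.           1.        ]] [0.05393162 0.55226476 0.37355441] [1.62621983e+02 5.75555598e-03 7.66035280e+01]
{'time': 0.15, 'q': array([7.65462465e+01, 5.00388513e+00, 1.00470249e+01, 9.50972393e+01,
       1.40605085e-03, 9.00009925e+01]), 'qd': array([ 0.02926036,  0.01789809,  0.17192524,  0.02838084, -0.00440565,
        0.10682074]), 'joint_efforts': array([ 3.39117096e-04, -5.20762932e+01,  4.65044975e+01,  1.39193996e-02,
        5.22663743e-05,  1.83485270e-06]), 'ee_pos': array([0.12792279, 0.53476789, 0.23076487]), 'tcp_rot': array([-1.79998595e+02,  5.40995737e-02,  7.65452541e+01]), 'wrist_force': array([0.55705602, 0.17820239, 0.76955887]), 'torque': array([-0.04126141, -0.00570463, -0.00424712]), 'opening': 0.08527317016773044} -0.0187
```

View pics/top0.png

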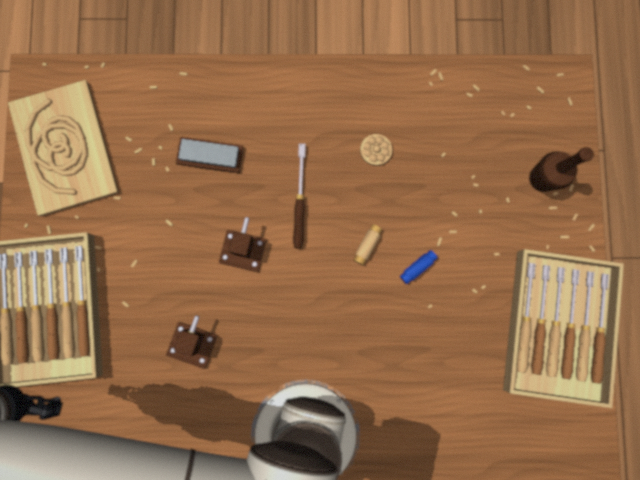

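View pics/scene0.png

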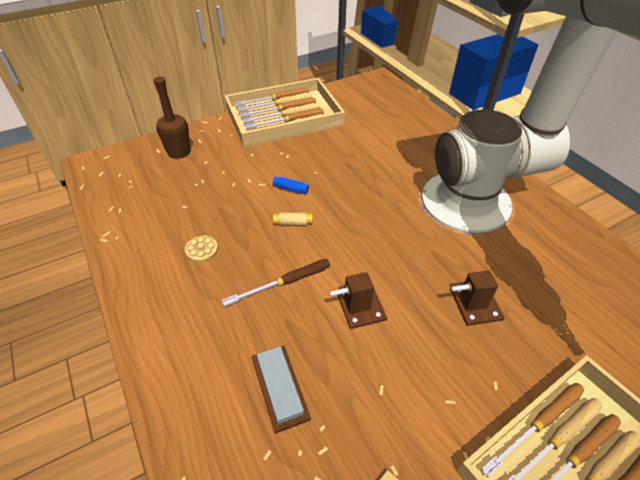

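View pics/wrist0.png

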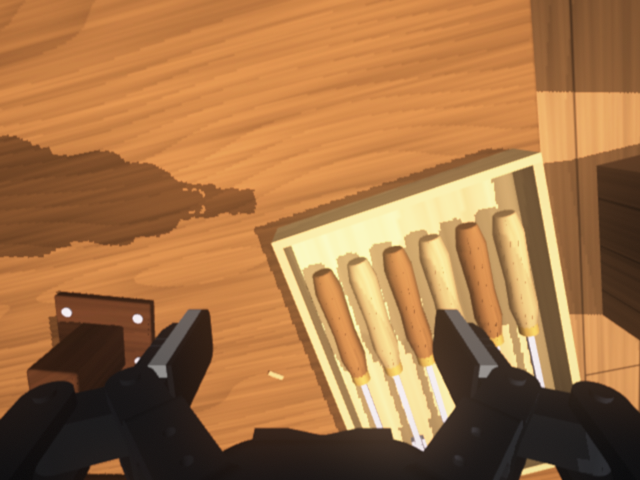

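```bash
cat > h.py <<'E'
import numpy as np, cv2
from scipy.spatial.transform import Rotation as R
from workcell import get_obs, viewer, bot
def Rm(c): return R.from_euler('xyz',c["orientation"],degrees=True).as_matrix()
def ray(c,u,v,z):
    d=Rm(c)@(np.linalg.inv(c["K"])@np.array([u,v,1.])); o=np.array(c["origin"])
    return o+d*(z-o[2])/d[2]
def proj(c,p):
    q=c["K"]@(Rm(c).T@(np.array(p)-np.array(c["origin"]))); return q[:2]/q[2]
def crop(c,x0,y0,x1,y1,name,s=5):
    cv2.imwrite(f"pics/{name}.png",cv2.resize(c["color"][y0:y1,x0:x1],None,fx=s,fy=s,interpolation=cv2.INTER_CUBIC))
E
python3 - <<'E'
from h import *
t=viewer.camera("top"); s=viewer.camera("scene")
crop(t,210,205,290,285,"tg",6); crop(t,330,215,410,275,"th",8)
crop(s,310,260,400,335,"sg",7); crop(s,262,200,332,240,"sh",10)
E
```

```text
(no output)
```

View pics/tg.png

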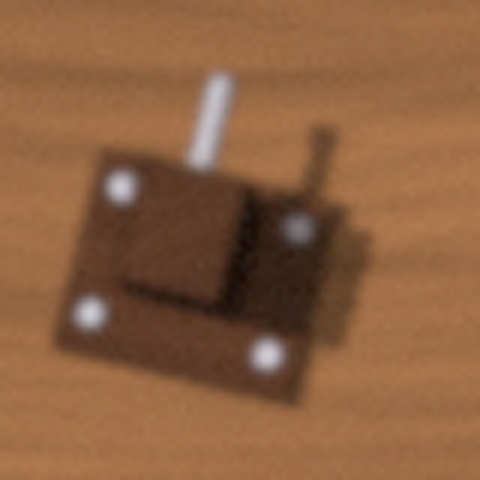

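View pics/th.png

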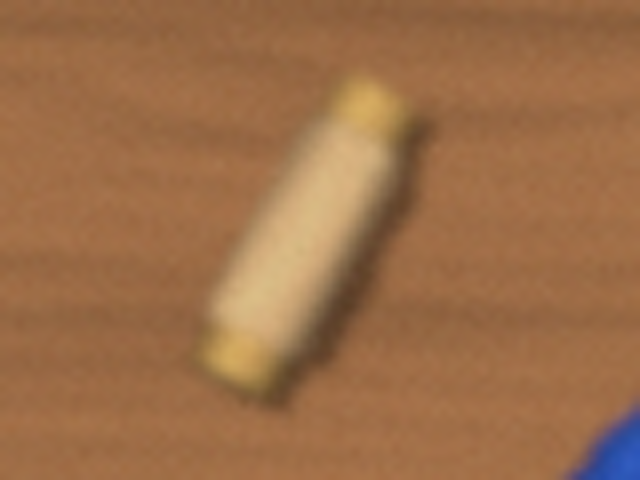

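View pics/sg.png

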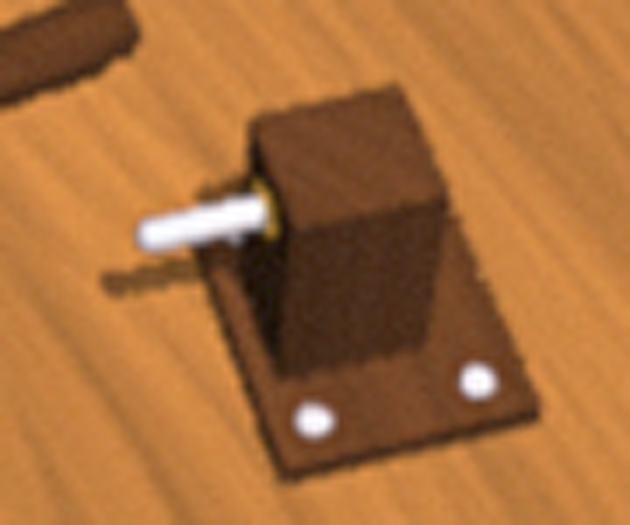

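View pics/sh.png

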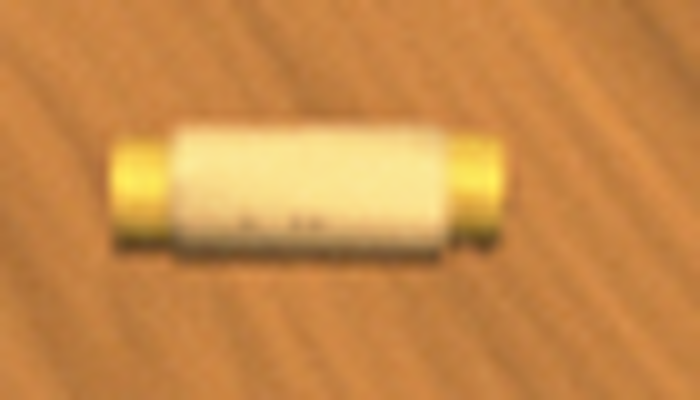

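```bash
python3 - <<'E'
from h import *
t=viewer.camera("top"); s=viewer.camera("scene")
def blobs(c,x0,y0,x1,y1,th=150):
    im=c["color"][y0:y1,x0:x1].astype(int); m=((im.min(2)>th)).astype(np.uint8)
    n,l,st,ce=cv2.connectedComponentsWithStats(m); return [(st[i,4],ce[i]+[x0,y0],np.argwhere(l==i)[:,::-1]+[x0,y0]) for i in range(1,n)]
for nm,c,b,th in (("top",t,(215,205,275,280),120),("scene",s,(320,270,395,330),170)):
    for a,ce,pts in blobs(c,*b,th):
        print(nm,a,ce.round(2),"z12",ray(c,*ce,.013)[:2].round(4),"z75",ray(c,*ce,.075)[:2].round(4))
f=lambda x,y,s,x0,y0:((x+.5)/s-.5+x0,(y+.5)/s-.5+y0)
S=[ray(t,*f(x,y,6,210,205),.013)[:2] for x,y in((121,187),(298,228),(90,314),(266,355))]
S=np.array(S);print(S.round(4),S.mean(0)); d=(S[0]+S[1]-S[2]-S[3])/2;print("yaw",np.degrees(np.arctan2(d[1],d[0])))
tip=ray(t,*f(222,73,6,210,205),.077);base=ray(t,*f(201,166,6,210,205),.077);print("tip top",tip,base,np.degrees(np.arctan2(*(tip-base)[1::-1])))
tip=ray(s,*f(140,236,7,310,260),.075);base=ray(s,*f(268,211,7,310,260),.075);print("tip scene",tip,base,np.degrees(np.arctan2(*(tip-base)[1::-1])))
# handle
for nm,c,(x0,y0,x1,y1) in (("top",t,(345,215,395,275)),("scene",s,(265,205,322,232))):
    im=c["color"][y0:y1,x0:x1]; hsv=cv2.cvtColor(im,cv2.COLOR_BGR2HSV)
    m=((im[...,1]>(135 if nm=="top" else 165))).astype(np.uint8)
    n,l,st,ce=cv2.connectedComponentsWithStats(m); i=1+np.argmax(st[1:,4]); pts=(np.argwhere(l==i)[:,::-1]+[x0,y0]).astype(np.float32)
    r=cv2.minAreaRect(pts);print(nm,st[i],r)
    (cx,cy),(w,h),a=r; bx=cv2.boxPoints(r); e=[np.linalg.norm(bx[0]-bx[1]),np.linalg.norm(bx[1]-bx[2])]
    if e[0]<e[1]: A,B=(bx[0]+bx[1])/2,(bx[2]+bx[3])/2
    else: A,B=(bx[1]+bx[2])/2,(bx[3]+bx[0])/2
    for z in((.02,) if nm=="top" else(.02,)):
        PA,PB=ray(c,*A,z),ray(c,*B,z);print(PA,PB,(PA+PB)/2,np.linalg.norm(PA-PB),np.degrees(np.arctan2(*(PA-PB)[1::-1])))
E
```

```text
top 69 [244.58 224.81] z12 [0.5019 0.1487] z75 [0.493  0.1425]
top 16 [229.62 235.75] z12 [0.475  0.1851] z75 [0.4672 0.1772]
top 17 [224.59 256.88] z12 [0.4231 0.1967] z75 [0.4175 0.1884]
top 20 [254.1 263.7] z12 [0.4062 0.1247] z75 [0.4013 0.1195]
scene 73 [338.44 291.32] z12 [0.4674 0.0995] z75 [0.4926 0.1374]
scene 16 [377.69 313.88] z12 [0.4241 0.1924] z75 [0.4526 0.2233]
scene 15 [354.4 319.6] z12 [0.4759 0.1802] z75 [0.5005 0.212 ]
[[0.475  0.1847]
 [0.4579 0.1125]
 [0.423  0.1967]
 [0.406  0.1252]] [0.44047987 0.15477416]
yaw -13.334198038748251
tip top [0.51183481 0.13774608 0.077     ] [0.47510539 0.14561754 0.077     ] -12.096054247091915
tip scene [0.51131446 0.13274367 0.075     ] [0.47328764 0.14341817 0.075     ] -15.679948064814372
top [ 11  10  24  37 375] ((367.18133544921875, 243.18911743164062), (10.869216918945312, 40.30967712402344), 30.256441116333008)
[ 0.49742937 -0.17689989  0.02      ] [ 0.41207352 -0.12578966  0.02      ] [ 0.45475144 -0.15134477  0.02      ] 0.09948807871564921 -30.912755608842275
scene [  8   8  40  10 345] ((292.5, 217.5), (9.0, 39.0), 90.0)
[ 0.40886535 -0.13129291  0.02      ] [ 0.49707859 -0.1805009   0.02      ] [ 0.45297197 -0.1558969   0.02      ] 0.10100991132180585 150.84591104368005
```

```bash
python3 -m handwheel '[[0,0.02,-0.04,0,-2],[0,0.05,-0.08,0,-4],[0,0.08,-0.12,0,-6],[0,0.11,-0.16,0,-8],[0,0.14,-0.2,0,-10]]'; python3 -c "
from h import *;print(get_obs()['q'])"
```

```text
time: 0.85
ee_pos: [0.2686, 0.3332, 0.2312]
tcp_rot: [180.0, -0.0, 66.5]
wrist_force: [0.7, 0.8, 1.3]
opening: 0.0858
[ 5.11370257e+01 -1.16133674e+01 -5.73497201e+00  9.58561734e+01
 -1.03808540e-02  7.46333134e+01]
```

```bash
python3 -m handwheel '[[0,0.02,-0.045,0,-2],[0,0.04,-0.09,0,-4],[0,0.05,-0.135,0,-6],[0,0.05,-0.18,0,-7.5],[0,0.05,-0.225,0,-7.5]]';  python3 -m handwheel '[[0,0,-0.045,-0.01,0],[0,0,-0.09,-0.04,0],[0,0,-0.13,-0.07,0],[0,-0.01,-0.16,-0.1,0],[0,-0.013,-0.17,-0.11,0]]'; python3 -c "
from h import *;print(get_obs()['q']);c=viewer.camera('wrist');cv2.imwrite('pics/w1.png',c['color'])"
```

```text
time: 1.35
ee_pos: [0.3183, 0.1065, 0.2312]
tcp_rot: [180.0, -0.0, 59.0]
wrist_force: [0.9, -0.3, -0.1]
opening: 0.0854
time: 1.85
ee_pos: [0.3033, -0.0656, 0.1184]
tcp_rot: [-179.9, 0.1, 58.8]
wrist_force: [0.5, 0.0, 0.4]
opening: 0.0852
[-1.21906093e+01 -2.97204852e+01 -3.11806397e+01  8.86723814e+01
 -9.93239094e-03  1.90475488e+01]
```

View pics/w1.png

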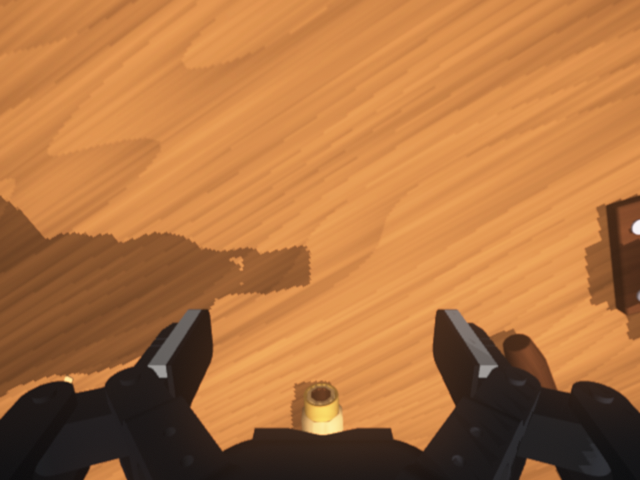

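```bash
python3 -c "
from h import *;c=viewer.camera('wrist');crop(c,280,365,360,440,'w1c',7)
for z in (.016,.030): print(ray(c,321,394,z), ray(c,321,386,z))"
```

```text
[ 0.40857401 -0.13050356  0.016     ] [ 0.40232276 -0.12671161  0.016     ]
[ 0.39887113 -0.12455945  0.03      ] [ 0.39297666 -0.12098391  0.03      ]
```

View pics/w1c.png

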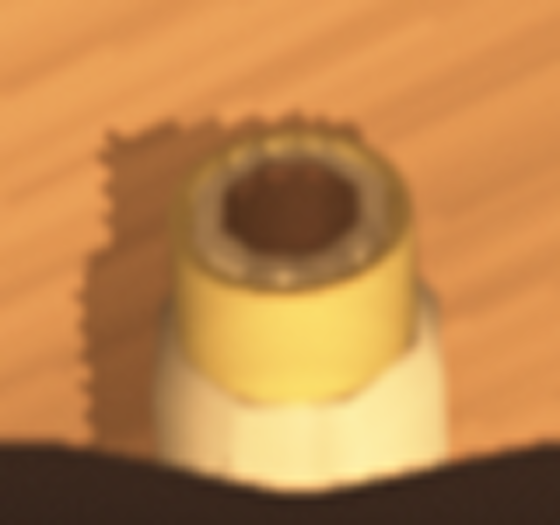

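```bash
python3 -m handwheel '[[0,0.035,-0.02,-0.01,1],[0,0.07,-0.04,-0.02,1],[0,0.105,-0.06,-0.03,1],[0,0.133,-0.078,-0.04,1],[0,0.133,-0.078,-0.048,1]]';  python3 -c "
from h import *;print(get_obs()['q']);c=viewer.camera('wrist');cv2.imwrite('pics/w2.png',c['color'])"
```

```text
time: 2.45
ee_pos: [0.4403, -0.143, 0.0715]
tcp_rot: [-180.0, 0.0, 59.8]
wrist_force: [-0.4, 0.1, -1.0]
opening: 0.0857
[-1.79996394e+01 -6.99170991e+00 -1.93966032e+01  7.76366081e+01
  4.81241406e-03  1.22294877e+01]
```

View pics/w2.png

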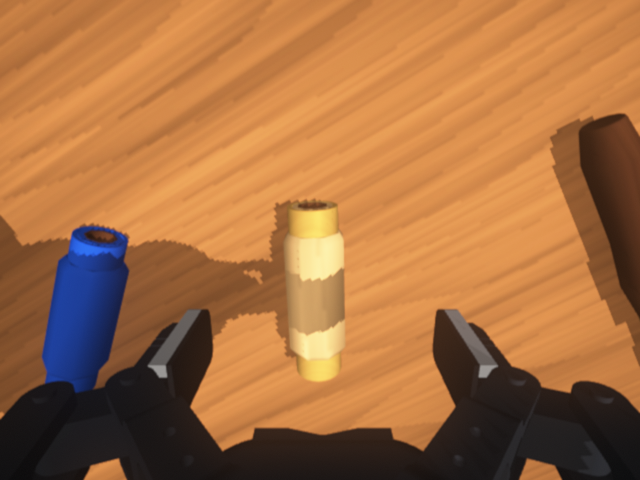

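```bash
python3 -c "
from h import *;c=viewer.camera('wrist');o=get_obs();print(o['ee_pos'])
A=ray(c,313.5,218,.0295);B=ray(c,319.5,368,.0295);print(A,B)
A=ray(c,313,205,.022);B=ray(c,319,379,.016);d=B-A;print(A,B,np.linalg.norm(d[:2]),np.degrees(np.arctan2(d[1],d[0])))
im=c['color'];hsv=cv2.cvtColor(im[195:395,270:360],cv2.COLOR_BGR2HSV)
for r in (225,260,300,340,372):
    print(r,im[r,275:360:1].min(1)[::4], )
print(proj(c,[o['ee_pos'][0],o['ee_pos'][1],.016]))"
```

```text
[ 0.43717435 -0.14156734  0.07113399]
[ 0.40948026 -0.13039843  0.0295    ] [ 0.48595837 -0.17162557  0.0295    ]
[ 0.40496542 -0.1282189   0.022     ] [ 0.50087294 -0.1807962   0.016     ] 0.10937378318510681 -28.731919240404476
225 [ 81  52  52  51  61  75  88  97 101 105 110 112 108  99  91  77  74  75
  72  73  77  76]
260 [ 50  52  54  84 107 125 138 151 155 160 162 158 166 171 166 158 148 129
  83  82  83  85]
300 [ 50  50  52  71  84  95 103 105 101 101 103 102  94  91  88  83  77  69
  85  81  85  89]
340 [ 83  70  55  54  89 112 134 157 158 159 160 162 165 160 148 140 128 114
  81  84  83  80]
372 [ 72  70  74  77  85  82  62  78  90  98 104 107 108 107 100  92  75  80
  82  80  78  76]
[322.10012132 264.22639585]
```

```bash
python3 -m handwheel '[[0,-0.001,-0.003,-0.01,1.2],[0,-0.001,-0.003,-0.035,1.2],[0,-0.001,-0.003,-0.055,1.2],[0,-0.001,-0.003,-0.066,1.2],[0,-0.001,-0.003,-0.067,1.2]]' 40;  python3 -m handwheel '[[1,0,0,0,0],[1,0,0,0,0],[1,0,0,0,0],[1,0,0,0,0],[1,0,0,0,0]]' 40;python3 -m handwheel '[[1,0,0,0,0],[1,0,0,0,0],[1,0,0,0,0]]' 40;
```

```text
time: 3.05
ee_pos: [0.4353, -0.1439, 0.0034]
tcp_rot: [-179.7, 0.0, 61.1]
wrist_force: [-0.3, 0.6, -0.1]
opening: 0.0856
time: 3.55
ee_pos: [0.4358, -0.1441, 0.0043]
tcp_rot: [-179.8, 0.0, 61.0]
wrist_force: [-1.7, 0.2, 4.5]
opening: 0.0313
time: 3.85
ee_pos: [0.4358, -0.1442, 0.0043]
tcp_rot: [-179.8, 0.0, 61.1]
wrist_force: [0.0, 0.1, 0.7]
opening: 0.031
```

```bash
python3 -m handwheel '[[1,0,0,0.03,0],[1,0,0,0.07,0],[1,0,0,0.11,0],[1,0,0,0.14,0],[1,0,0,0.14,0]]'; python3 -c "
from h import *;print(get_obs()['q']);c=viewer.camera('wrist');cv2.imwrite('pics/w3.png',c['color']);c=viewer.camera('scene');cv2.imwrite('pics/s3.png',c['color'])"
```

```text
time: 4.35
ee_pos: [0.4375, -0.1447, 0.1484]
tcp_rot: [179.9, -0.0, 61.0]
wrist_force: [-0.4, -0.1, -1.1]
opening: 0.0309
[-1.83120420e+01 -8.25868216e+00 -1.20231429e+01  8.60933560e+01
  9.01918834e-03  1.06399329e+01]
```

View pics/w3.png

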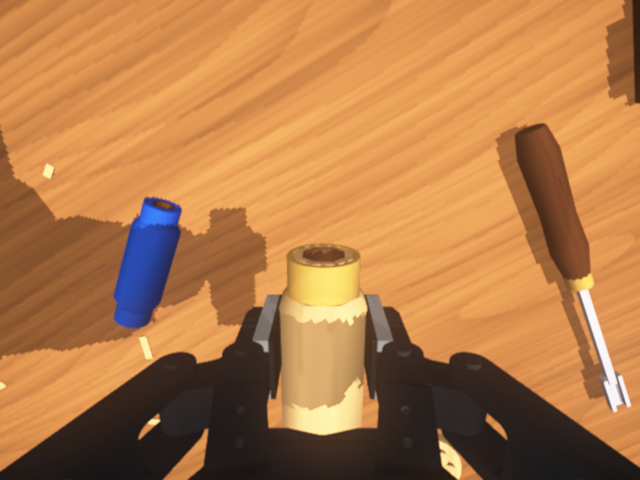

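View pics/s3.png

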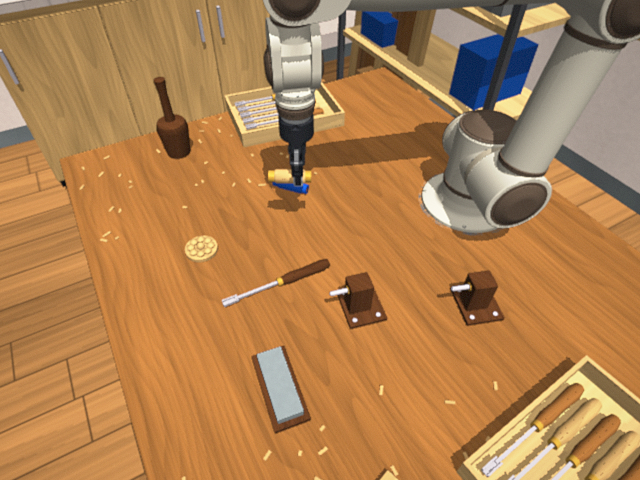

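```bash
python3 -c "
from h import *;c=viewer.camera('wrist');o=get_obs();print(o['ee_pos'])
m=ray(c,323,254,o['ee_pos'][2]+.012);print(m,np.linalg.norm((m-o['ee_pos'])[:2]))"
python3 -m handwheel '[[1,0.02,0.04,0,2],[1,0.04,0.08,0,4],[1,0.06,0.12,0,7],[1,0.08,0.16,0,10],[1,0.1,0.2,0,12]]' ; python3 -m handwheel '[[1,0.015,0.035,0,2],[1,0.024,0.069,0,3.4],[1,0.024,0.069,0,3.4],[1,0.024,0.069,0,3.4]]'; python3 -c "
from h import *;print(get_obs()['q']);c=viewer.camera('wrist');cv2.imwrite('pics/w4.png',c['color'])"
```

```text
[ 0.43547198 -0.14407148  0.1432759 ]
[ 0.41012697 -0.1296933   0.1552759 ] 0.029139341072757344
time: 5.0
ee_pos: [0.5352, 0.0576, 0.1413]
tcp_rot: [-179.6, 0.1, 73.2]
wrist_force: [1.6, -0.2, -0.5]
opening: 0.0311
time: 5.4
ee_pos: [0.5584, 0.1272, 0.1392]
tcp_rot: [-179.4, 0.2, 76.7]
wrist_force: [0.8, -0.2, -0.7]
opening: 0.0309
[1.27904892e+01 7.83658133e+00 3.00620111e+00 8.57863613e+01
 7.72057528e-02 2.61403831e+01]
```

View pics/w4.png

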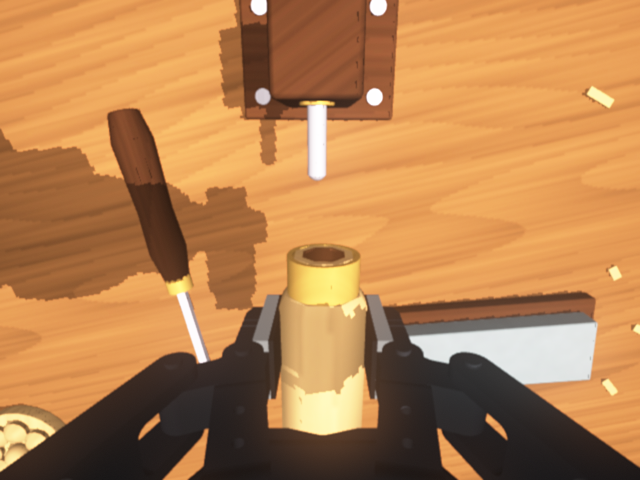

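```bash
python3 -c "
from h import *;c=viewer.camera('wrist');o=get_obs();print(o['ee_pos'],o['tcp_rot'])
crop(c,280,90,360,190,'w4c',6)
t=ray(c,317.3,180,.075);b=ray(c,317,104,.075);d=t-b;print(t,b,np.linalg.norm(d),np.degrees(np.arctan2(d[1],d[0])))
S=[ray(c,*p,.013) for p in((263,97),(375,97),(260,6),(378,6))];d=(S[0]+S[1]-S[2]-S[3]);print(np.array(S).round(4),np.degrees(np.arctan2(d[1],d[0])))
m=ray(c,323,254,o['ee_pos'][2]+.012);print('mouth',m)
"
```

```text
[0.55856545 0.12595232 0.14021493] [-1.79492826e+02  1.65324057e-01  7.65326421e+01]
[0.51265985 0.1342188  0.075     ] [0.47468401 0.1432343  0.075     ] 0.03903130994627308 -13.354840509376775
[[0.4588 0.1091 0.013 ]
 [0.476  0.1816 0.013 ]
 [0.407  0.1219 0.013 ]
 [0.4241 0.1937 0.013 ]] -13.508011176093792
mouth [0.52924727 0.13352315 0.15221493]
```

View pics/w4c.png

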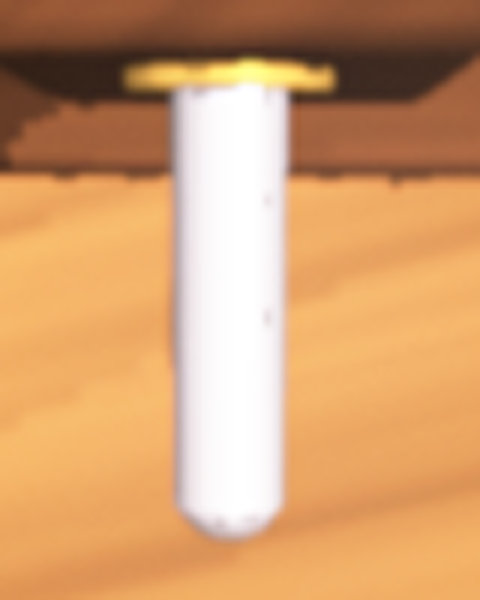

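```bash
python3 -m handwheel '[[1,0.001,-0.003,-0.02,0],[1,0.001,-0.003,-0.045,0],[1,0.001,-0.003,-0.07,0],[1,0.001,-0.003,-0.077,0],[1,0.001,-0.003,-0.077,0]]'; python3 -m handwheel '[[1,0,0,0,0],[1,0,0,0,0]]'; python3 -c "
from h import *;print(get_obs()['q']);c=viewer.camera('wrist');cv2.imwrite('pics/w5.png',c['color']);c=viewer.camera('scene');crop(c,270,230,400,340,'s5',6);print(get_obs())"
```

```text
time: 6.0
ee_pos: [0.5588, 0.122, 0.0624]
tcp_rot: [-179.4, 0.2, 76.5]
wrist_force: [-0.0, 0.4, -0.7]
opening: 0.0311
time: 6.2
ee_pos: [0.5594, 0.1218, 0.0638]
tcp_rot: [-179.5, 0.2, 76.4]
wrist_force: [-0.1, -0.9, -0.6]
opening: 0.0314
[ 1.22482962e+01  8.62659722e+00 -4.45177594e+00  7.74592654e+01
  6.61019688e-02  2.58169255e+01]
{'time': 6.3, 'q': array([ 1.22683734e+01,  8.64062276e+00, -4.46964438e+00,  7.74393580e+01,
        6.96365305e-02,  2.58198613e+01]), 'qd': array([ 0.10644576,  0.21714607, -0.29764912, -0.21547256, -0.04131614,
        0.01244487]), 'joint_efforts': array([-1.17691434e-01, -5.65030611e+01,  4.68574512e+01,  1.22012319e-01,
       -1.22782178e-02, -5.69961121e-04]), 'ee_pos': array([0.55931532, 0.12198157, 0.0635337 ]), 'tcp_rot': array([-1.79474915e+02,  1.76700431e-01,  7.64489878e+01]), 'wrist_force': array([ 0.48350868, -0.29435501, -1.02199803]), 'torque': array([ 0.01032827,  0.02499632, -0.01004196]), 'opening': 0.03123044449400786}
```

View pics/w5.png

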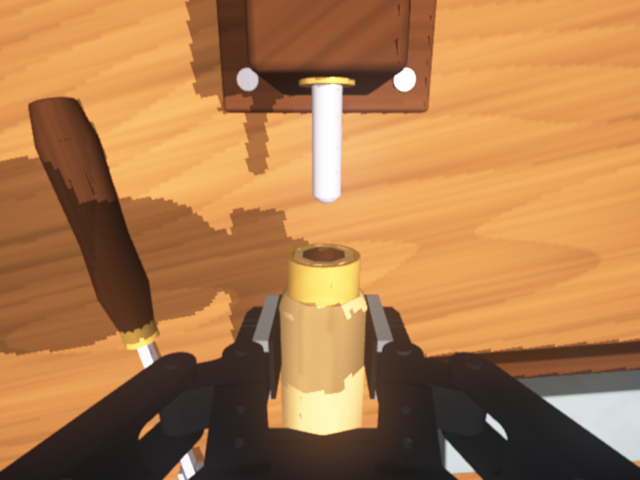

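View pics/s5.png

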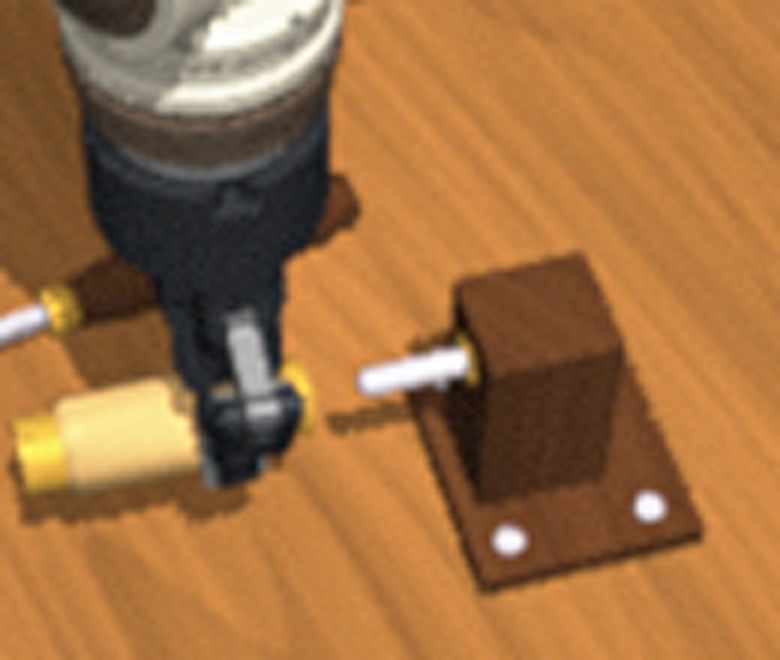

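```bash
python3 -m handwheel '[[1,-0.007,0.003,0,0],[1,-0.014,0.0045,0,0],[1,-0.021,0.006,0,0],[1,-0.024,0.007,0,0],[1,-0.024,0.007,0,0]]' 60; python3 -c "
from h import *;c=viewer.camera('wrist');cv2.imwrite('pics/w6.png',c['color']);c=viewer.camera('scene');crop(c,270,230,400,340,'s6',6);o=get_obs();print(o['ee_pos'],o['wrist_force'],o['torque'])"
```

```text
time: 6.8
ee_pos: [0.5348, 0.1292, 0.0637]
tcp_rot: [-179.5, 0.2, 76.5]
wrist_force: [0.3, -0.1, -0.8]
opening: 0.0306
[0.53534281 0.12907609 0.06366514] [-0.6839408   0.48416095 -1.12805587] [ 0.00658084 -0.02065419 -0.04573524]
```

View pics/w6.png

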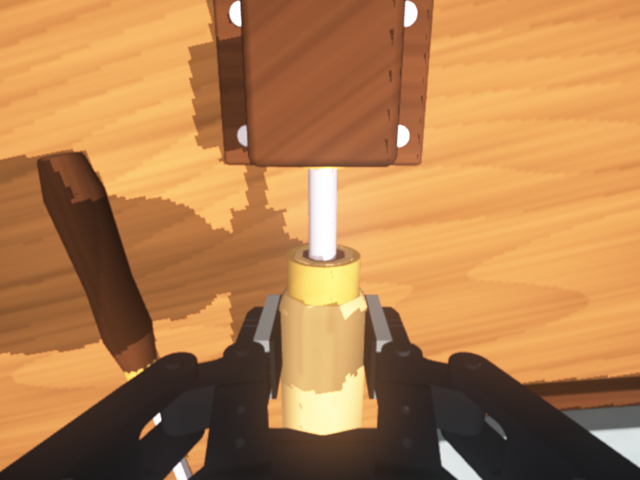

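View pics/s6.png

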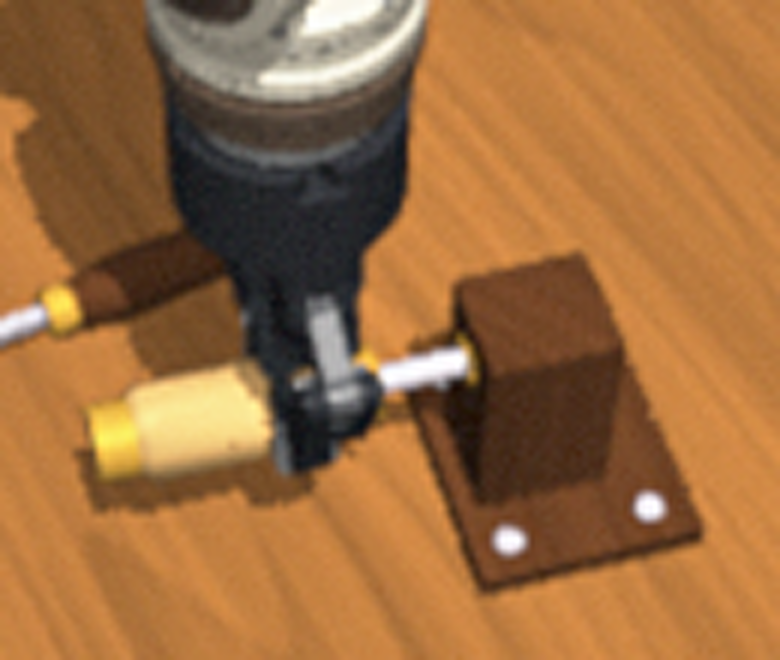

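```bash
python3 -m handwheel '[[1,-0.006,0.0014,0,0],[1,-0.011,0.0026,0,0],[1,-0.015,0.0035,0,0],[1,-0.017,0.004,0,0],[1,-0.017,0.004,0,0]]'; python3 -m handwheel '[[1,-0.002,0.0005,0,0],[1,-0.003,0.0007,0,0],[1,-0.004,0.001,0,0]]'
```

```text
time: 7.4
ee_pos: [0.5181, 0.1332, 0.0637]
tcp_rot: [-179.5, 0.2, 76.5]
wrist_force: [0.5, 0.4, -1.3]
opening: 0.0309
time: 7.7
ee_pos: [0.5156, 0.1339, 0.0639]
tcp_rot: [-179.7, 0.2, 76.4]
wrist_force: [11.2, -2.8, -6.0]
opening: 0.0307
```

```bash
python3 -m handwheel '[[1,-0.001,0.0002,0,0],[1,-0.001,0.0002,0,0],[1,-0.001,0.0002,0,0],[1,-0.001,0.0002,0,0]]'; python3 -c "
from h import *;c=viewer.camera('wrist');cv2.imwrite('pics/w7.png',c['color']);o=get_obs();print(o['ee_pos'],o['wrist_force'],o['torque'])"
```

```text
time: 8.1
ee_pos: [0.5158, 0.1338, 0.0641]
tcp_rot: [-179.8, 0.2, 76.4]
wrist_force: [7.8, -2.5, -4.2]
opening: 0.0308
[0.51578424 0.13378442 0.06409964] [ 7.54838533 -1.54705168 -4.75455502] [-0.32117649 -1.33998105  0.02251896]
```

View pics/w7.png

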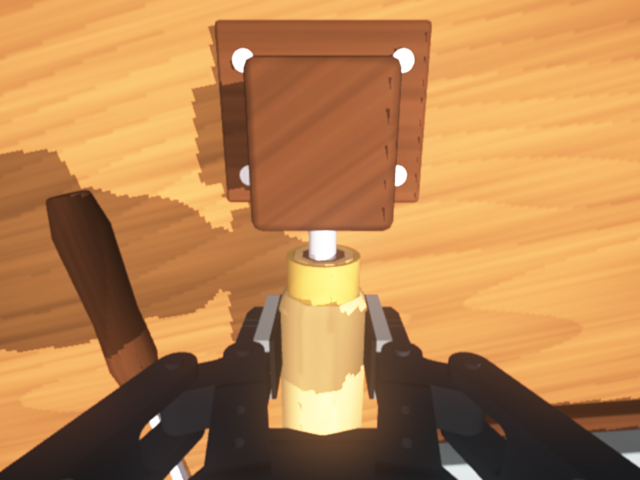

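```bash
python3 -m handwheel '[[1,0.01,-0.0024,0,0],[1,0.02,-0.0048,0,0],[1,0.03,-0.0072,0,0],[1,0.043,-0.0103,0,0],[1,0.055,-0.0131,0,0]]'; python3 -m handwheel '[[1,0,0,0.02,5],[1,0,0,0.05,12],[1,0,0,0.08,20],[1,0,0,0.10,28],[1,0,0,0.10,36]]';python3 -m handwheel '[[1,0,0,0,8],[1,0,0,0,16],[1,0,0,0,24],[1,0,0,0,32],[1,0,0,0,40]]';python3 -m handwheel '[[1,0,0,0,8],[1,0,0,0,16],[1,0,0,0,24],[1,0,0,0,32],[1,0,0,0,40]]';python3 -m handwheel '[[1,0,0,0,8],[1,0,0,0,16],[1,0,0,0,24],[1,0,0,0,32],[1,0,0,0,40]]'; python3 -c "
from h import *;o=get_obs();print(o['q'],o['wrist_force'])"
```

```text
time: 8.65
ee_pos: [0.5719, 0.1204, 0.0639]
tcp_rot: [-179.8, 0.2, 76.4]
wrist_force: [-0.8, 0.4, -1.1]
opening: 0.0304
time: 9.15
ee_pos: [0.5737, 0.1204, 0.1673]
tcp_rot: [179.9, 0.2, 112.7]
wrist_force: [0.3, -0.4, -1.3]
opening: 0.0307
time: 9.65
ee_pos: [0.5743, 0.1202, 0.1672]
tcp_rot: [179.9, 0.2, 153.0]
wrist_force: [0.7, 0.1, -1.1]
opening: 0.0306
time: 10.15
ee_pos: [0.5748, 0.12, 0.1669]
tcp_rot: [179.9, 0.2, -166.6]
wrist_force: [-0.3, 0.2, -0.8]
opening: 0.031
time: 10.65
ee_pos: [0.5754, 0.1198, 0.1667]
tcp_rot: [179.9, 0.2, -126.3]
wrist_force: [0.1, -0.0, -1.3]
opening: 0.0306
[  11.67895434    9.27357783    7.65580355   88.32129735    0.1706438
 -132.00365058] [ 0.10158435 -0.03084359 -1.31314718]
```

```bash
python3 -m handwheel '[[1,0.01,-0.002,0,8],[1,0.018,-0.004,0,16],[1,0.02,-0.005,0,22.8],[1,0.02,-0.005,0,22.8],[1,0.02,-0.005,0,22.8]]'; python3 -c "
from h import *;o=get_obs();print(o['q'],o['ee_pos'],o['tcp_rot'])
c=viewer.camera('top')
for p in ((242,172),(244,147),(177,163)): print(ray(c,*p,.03))
for p in ((302,145),(300,200),(297,248)): print(ray(c,*p,.015))
c=viewer.camera('wrist');cv2.imwrite('pics/w8.png',c['color'])"
```

```text
time: 11.15
ee_pos: [0.5957, 0.1147, 0.1665]
tcp_rot: [179.9, 0.2, -103.7]
wrist_force: [-0.2, -0.1, -1.5]
opening: 0.0308
[  10.80950829   12.01208638   10.78027087   88.80277998    0.18342575
 -155.45751196] [0.59569231 0.11466572 0.16654162] [ 1.79892341e+02  1.52483885e-01 -1.03733178e+02]
[0.63041046 0.15452513 0.03      ]
[0.69342118 0.15020306 0.03      ]
[0.65328368 0.31399824 0.03      ]
[0.70256213 0.00715848 0.015     ]
[0.56304855 0.01251932 0.015     ]
[0.44397253 0.02015963 0.015     ]
```

View pics/w8.png

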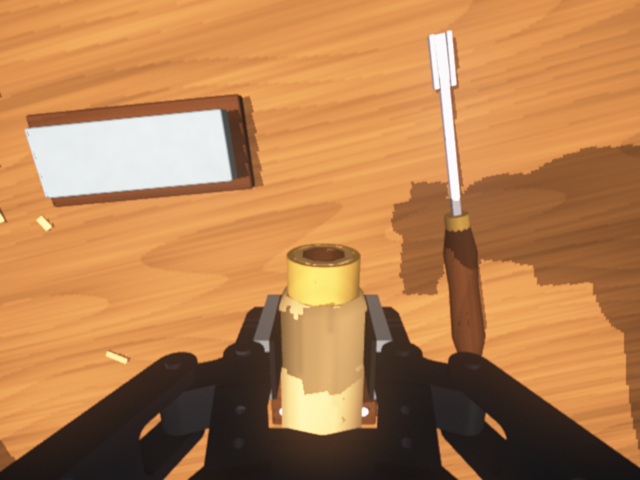

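```bash
python3 -m handwheel '[[1,0,0,-0.03,0],[1,0,0,-0.07,0],[1,0,0,-0.11,0],[1,0,0,-0.131,0],[1,0,0,-0.131,0]]'; python3 -m handwheel '[[1,-0.008,0.0019,0,0],[1,-0.016,0.0038,0,0],[1,-0.024,0.0057,0,0],[1,-0.031,0.0074,0,0],[1,-0.031,0.0074,0,0]]' 25; python3 -c "
from h import *;o=get_obs();print(o['q'],o['ee_pos'],o['wrist_force'])
c=viewer.camera('scene');crop(c,230,200,390,320,'s9',5)"
```

```text
time: 11.75
ee_pos: [0.5932, 0.1144, 0.0321]
tcp_rot: [179.6, 0.0, -103.8]
wrist_force: [-0.7, -0.5, -0.6]
opening: 0.0302
time: 12.25
ee_pos: [0.5616, 0.1223, 0.0331]
tcp_rot: [179.7, 0.1, -103.7]
wrist_force: [0.3, 0.5, -1.0]
opening: 0.0309
[  12.1837509     9.46063567   -6.95085178   73.87506363    0.19786062
 -154.08789294] [0.56161309 0.12226521 0.03314385] [ 0.27646489  0.45799323 -1.0412585 ]
```

View pics/s9.png

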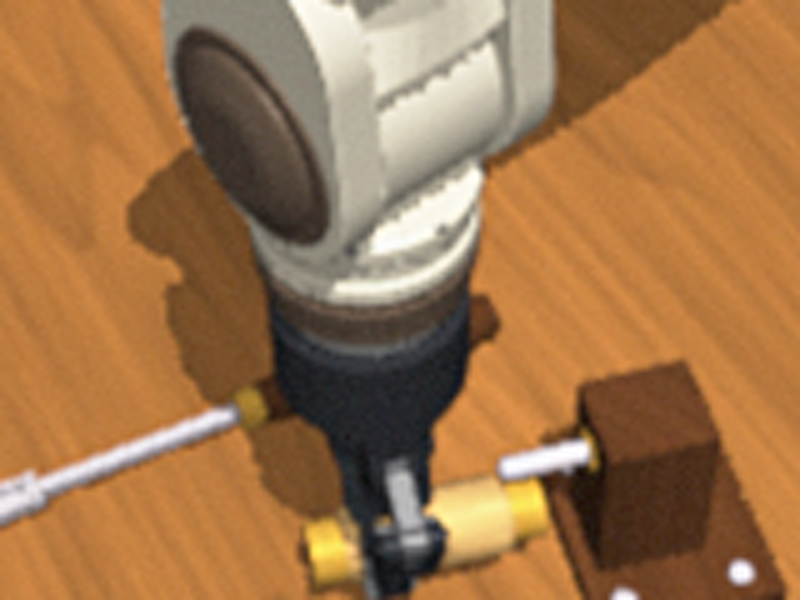

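```bash
python3 -m handwheel '[[1,-0.005,0.0012,0.003,0],[1,-0.005,0.0012,0.009,0],[1,-0.004,0.001,0.015,0],[1,-0.002,0.0005,0.021,0],[1,-0.001,0.0002,0.027,0]]' 25; python3 -c "
from h import *;o=get_obs();print(o['q'],o['ee_pos'],o['wrist_force'])
c=viewer.camera('scene');crop(c,230,200,390,320,'s10',5)"
```

```text
time: 12.8
ee_pos: [0.5611, 0.1221, 0.0596]
tcp_rot: [179.6, 0.0, -103.7]
wrist_force: [1.0, -0.1, -10.0]
opening: 0.0306
[  12.18891842    8.75455069   -4.7755084    76.81842649    0.17295944
 -154.07017294] [0.56105118 0.12207015 0.05963686] [  0.97205073  -0.07939003 -10.03706964]
```

View pics/s10.png

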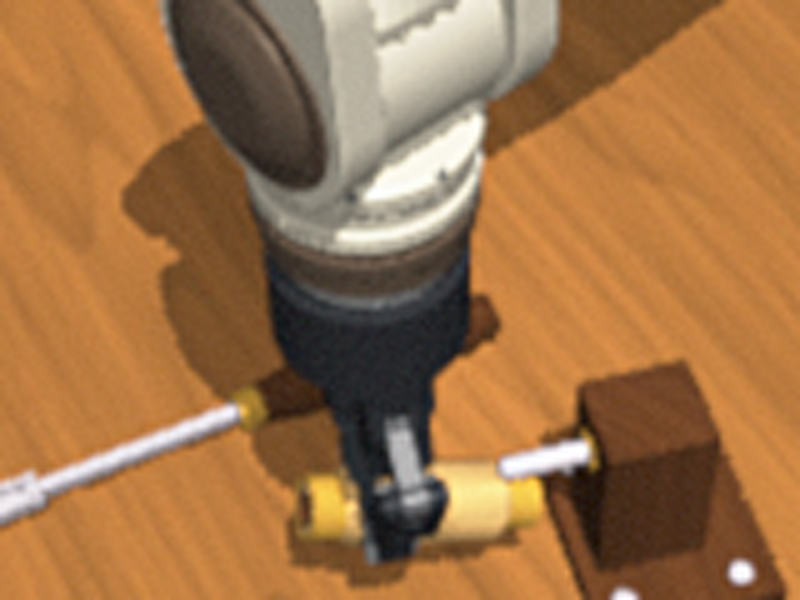

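```bash
python3 -m handwheel '[[1,0,0,0.006,0],[1,-0.001,0.0002,0.012,0],[1,-0.0023,0.0005,0.0186,0],[1,-0.006,0.0014,0.027,0],[1,-0.0107,0.0026,0.0354,0]]' 25; python3 -c "
from h import *;o=get_obs();print(o['q'],o['ee_pos'],o['wrist_force'])
c=viewer.camera('scene');crop(c,230,200,390,320,'s11',5)"
```

```text
time: 13.35
ee_pos: [0.5514, 0.1246, 0.0973]
tcp_rot: [179.8, 0.0, -103.8]
wrist_force: [6.1, -2.1, -7.2]
opening: 0.0309
[ 1.26651957e+01  6.68905233e+00 -2.87469589e+00  8.06048559e+01
  1.33515772e-01 -1.53571568e+02] [0.55135806 0.12458272 0.09734529] [ 6.07135365 -2.14369934 -7.18653175]
```

View pics/s11.png

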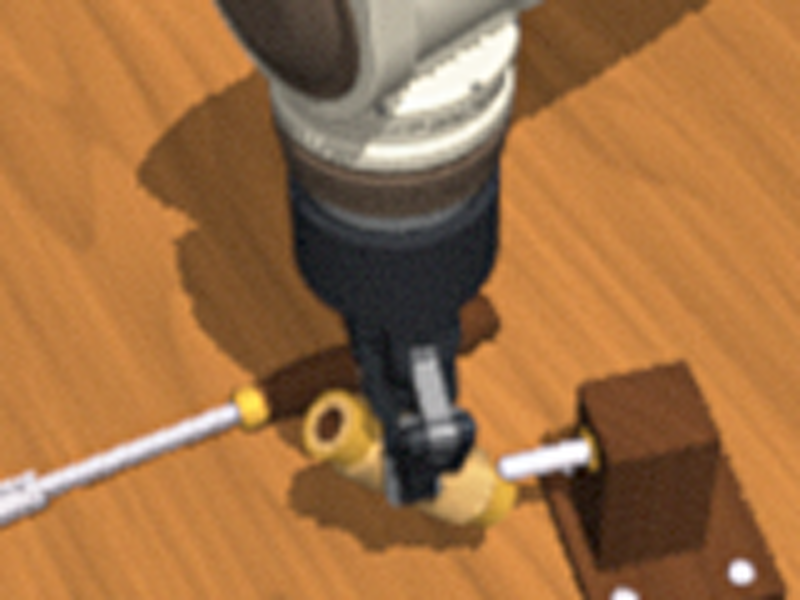

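```bash
python3 -m handwheel '[[1,-0.007,0.0017,0.006,0],[1,-0.015,0.0036,0.0115,0],[1,-0.023,0.0055,0.016,0],[1,-0.023,0.0055,0.016,0]]' 25; python3 -c "
from h import *;o=get_obs();print(o['q'],o['ee_pos'],o['wrist_force'])
c=viewer.camera('scene');crop(c,230,200,390,320,'s12',5)"
```

```text
time: 13.8
ee_pos: [0.529, 0.1308, 0.1175]
tcp_rot: [-179.9, 0.2, -103.7]
wrist_force: [3.6, -1.5, -0.2]
opening: 0.0307
[ 1.38233434e+01  3.34493810e+00 -4.22612329e+00  8.22417951e+01
  1.33303133e-01 -1.52451673e+02] [0.52900566 0.13084766 0.11751777] [ 3.60509115 -1.52227776 -0.23287265]
```

View pics/s12.png

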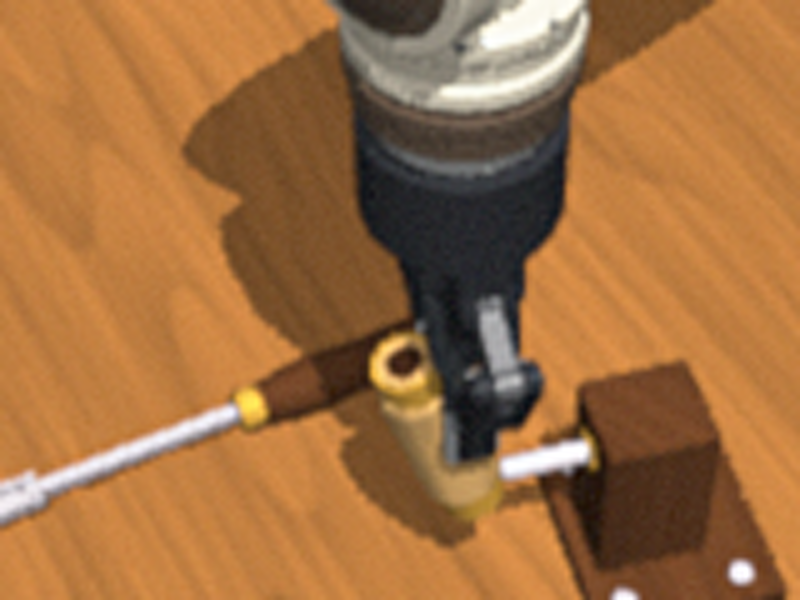

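```bash
python3 -m handwheel '[[1,-0.005,0.0012,0,0],[1,-0.01,0.0024,0.001,0],[1,-0.01,0.0024,0.001,0]]' 25; python3 -c "
from h import *;o=get_obs();print(o['ee_pos'],o['wrist_force'])
c=viewer.camera('scene');crop(c,270,230,370,320,'s13',7);c=viewer.camera('wrist');cv2.imwrite('pics/w13.png',c['color'])
e=o['ee_pos'];print(proj(viewer.camera('scene'),e+[0,0,.041]),proj(viewer.camera('scene'),e+[0,0,-.059]))"
```

```text
time: 14.15
ee_pos: [0.5197, 0.1334, 0.1193]
tcp_rot: [-179.8, 0.3, -103.7]
wrist_force: [4.3, -0.9, 0.6]
opening: 0.0305
[0.51965055 0.13340314 0.11925121] [ 4.29204063 -0.8657494   0.62023008]
[326.92112728 269.17439038] [326.14611213 299.24454886]
```

View pics/s13.png

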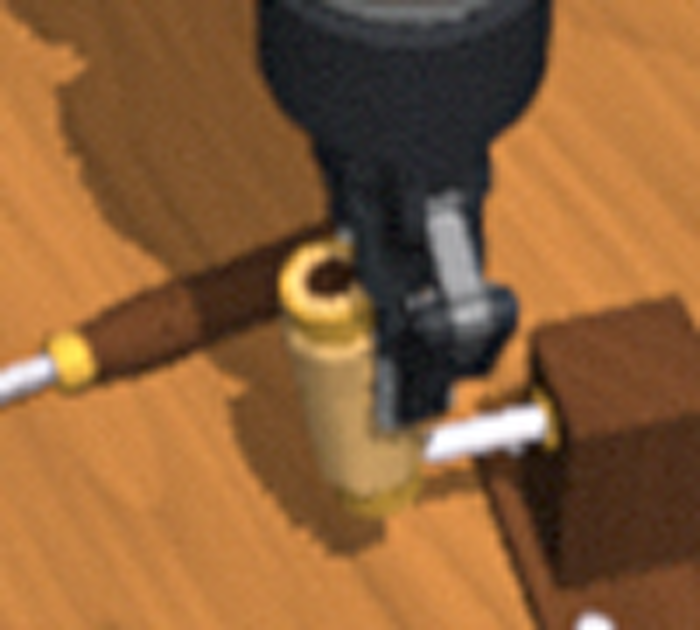

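View pics/w13.png

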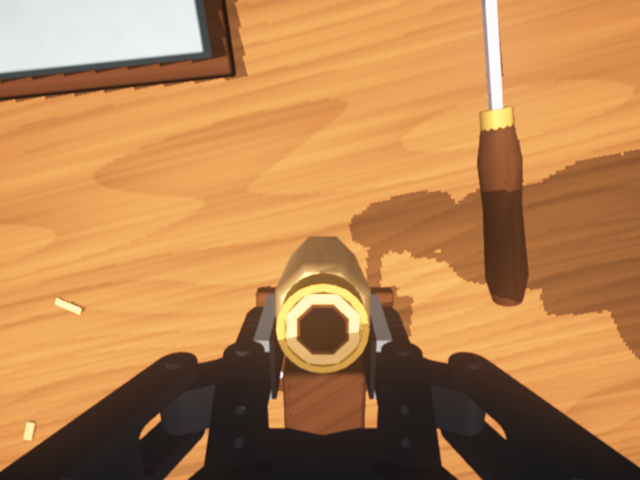

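```bash
python3 -c "
from h import *;o=get_obs();e=o['ee_pos'];w=viewer.camera('wrist');s=viewer.camera('scene')
p=np.array([.9727,-.2317,0])
for z in(.15,.155,.16,.165):
  a=ray(w,323,328,z);b=ray(s,316.3,269.7,z);print(z,a.round(4),b.round(4),((a-e)@p).round(4),((b-e)@p).round(4))
for z in (.055,.06,.065): b=ray(s,324.3,300.7,z);print(z,b.round(4),((b-e)@p).round(4))
"
```

```text
0.15 [0.5305 0.1301 0.15  ] [0.5342 0.1173 0.15  ] 0.0112 0.0178
0.155 [0.5333 0.1294 0.155 ] [0.5362 0.1209 0.155 ] 0.0141 0.0189
0.16 [0.5362 0.1287 0.16  ] [0.5381 0.1244 0.16  ] 0.017 0.0199
0.165 [0.539 0.128 0.165] [0.5401 0.1279 0.165 ] 0.0199 0.021
0.055 [0.523  0.1316 0.055 ] 0.0036
0.06 [0.5248 0.1346 0.06  ] 0.0046
0.065 [0.5266 0.1376 0.065 ] 0.0057
```

```bash
python3 -m handwheel '[[1,0,0,0,0],[1,0.015,-0.0036,0,0],[1,0.035,-0.009,0,0],[1,0.055,-0.02,0,0],[1,0.075,-0.038,0,0]]' 40; python3 -m handwheel '[[1,0,0,-0.01,0],[1,0,0,-0.025,0],[1,0,0,-0.04,0],[1,0,0,-0.05,0],[1,0,0,-0.05,0]]';  python3 -c "
from h import *;o=get_obs();print(o['ee_pos'],o['wrist_force'])
c=viewer.camera('scene');crop(c,230,200,350,310,'s14',6);c=viewer.camera('wrist');cv2.imwrite('pics/w14.png',c['color'])"
```

```text
time: 14.95
ee_pos: [0.5945, 0.0958, 0.1186]
tcp_rot: [-180.0, 0.3, -103.6]
wrist_force: [0.5, 0.4, -0.2]
opening: 0.0307
time: 15.45
ee_pos: [0.5928, 0.0961, 0.0663]
tcp_rot: [179.8, 0.2, -103.6]
wrist_force: [-0.1, 0.2, -0.0]
opening: 0.0307
[0.59281557 0.09611325 0.06625919] [-0.1122645   0.23723657 -0.03096271]
```

View pics/s14.png

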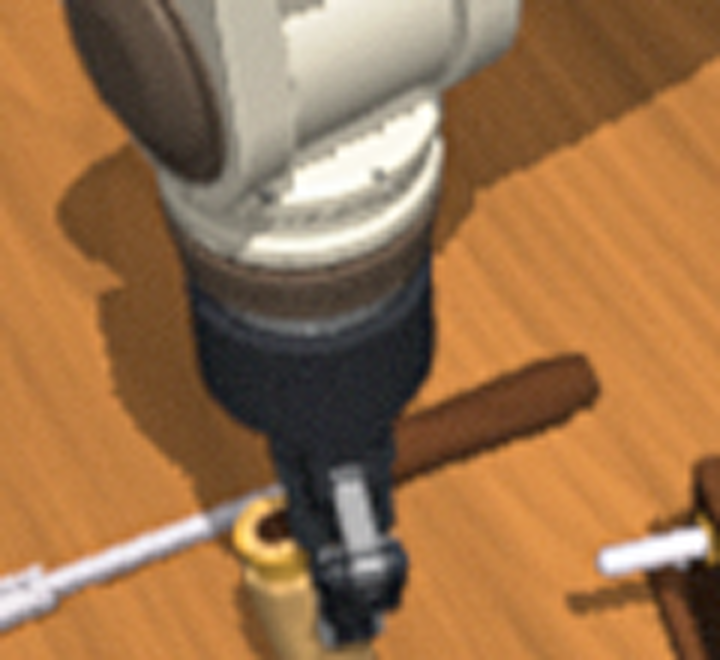

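View pics/w14.png

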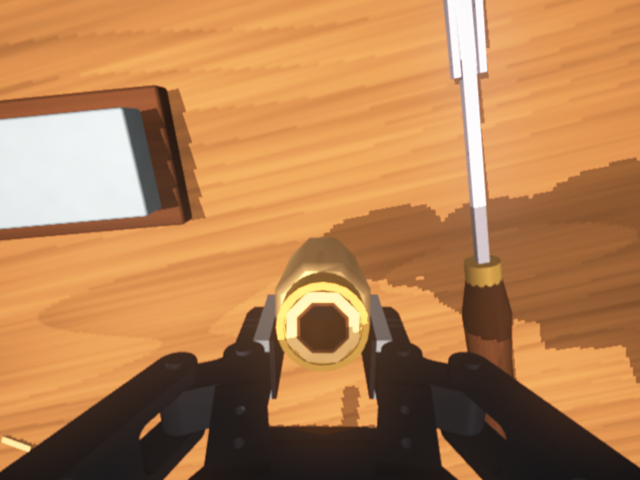

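```bash
python3 -m handwheel '[[1,0,0,-0.002,0],[1,0,0,-0.004,0],[1,0,0,-0.006,0],[1,0,0,-0.006,0]]';python3 -m handwheel '[[1,0,0,-0.001,0],[1,0,0,-0.002,0],[1,0,0,-0.002,0]]'
```

```text
time: 15.95
ee_pos: [0.594, 0.0961, 0.0624]
tcp_rot: [180.0, 0.3, -103.6]
wrist_force: [0.2, 0.6, -0.2]
opening: 0.0305
time: 16.25
ee_pos: [0.594, 0.0961, 0.0602]
tcp_rot: [180.0, 0.3, -103.6]
wrist_force: [-0.1, 0.1, -0.1]
opening: 0.0308
```

```bash
python3 -m handwheel '[[1,0,0,-0.001,0],[1,0,0,-0.002,0],[1,0,0,-0.002,0]]';python3 -m handwheel '[[1,0,0,-0.001,0],[1,0,0,-0.002,0],[1,0,0,-0.002,0]]'; python3 -m handwheel '[[1,0,0,-0.001,0],[1,0,0,-0.002,0],[1,0,0,-0.002,0]]'
```

```text
time: 16.55
ee_pos: [0.5939, 0.0961, 0.058]
tcp_rot: [180.0, 0.3, -103.6]
wrist_force: [0.1, 0.2, -0.8]
opening: 0.0303
time: 16.85
ee_pos: [0.5938, 0.0961, 0.0559]
tcp_rot: [180.0, 0.2, -103.6]
wrist_force: [0.7, -0.1, -1.6]
opening: 0.0306
time: 17.15
ee_pos: [0.5943, 0.0961, 0.0553]
tcp_rot: [-179.9, 0.3, -103.6]
wrist_force: [-2.2, 0.3, 8.1]
opening: 0.0308
```

```bash
python3 -m handwheel '[[1,-0.002,0.0005,-0.001,0],[1,-0.004,0.001,-0.001,0],[1,-0.006,0.0014,-0.001,0],[1,-0.008,0.0019,-0.001,0]]' 20;  python3 -c "
from h import *;o=get_obs();print(o['ee_pos'],o['wrist_force'],o['torque'])
w=viewer.camera('wrist');cv2.imwrite('pics/w15.png',w['color']);c=viewer.camera('top');crop(c,230,160,330,235,'t15',8)"
```

```text
time: 17.55
ee_pos: [0.5872, 0.098, 0.0552]
tcp_rot: [-179.8, 0.3, -103.6]
wrist_force: [4.1, -1.6, 6.0]
opening: 0.0305
[0.58719283 0.09802263 0.05523992] [ 4.10442119 -1.62765308  6.02126297] [-0.21027661 -1.0137777  -0.03481448]
```

View pics/w15.png

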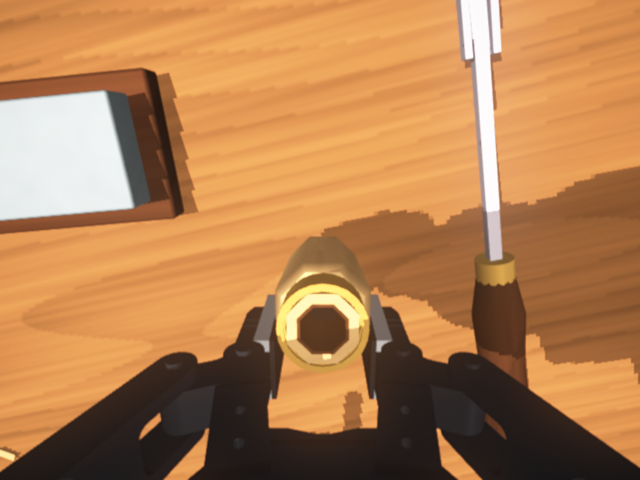

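View pics/t15.png

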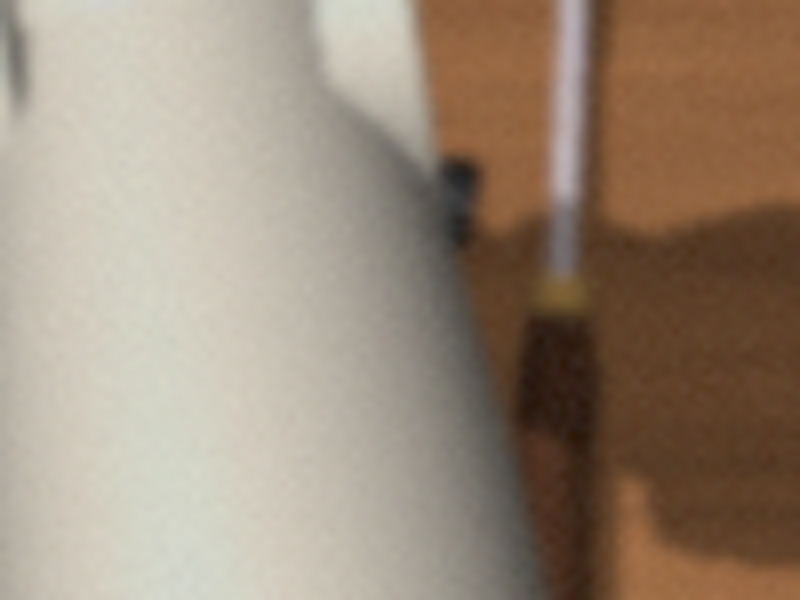

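```bash
python3 -c "
from h import *;o=get_obs();e=o['ee_pos'];w=viewer.camera('wrist')
p=np.array([.9727,-.2317,0])
crop(w,260,220,390,390,'w15c',4)
for z in(.095,.1,.103): a=ray(w,323,328,z);print(z,((a-e)@p).round(4))
for z in (.01,.014,.018): b=ray(w,322,238,z);print(z,((b-e)@p).round(4), 'axis',((b-e)@p).round(4)-.016)
"
```

```text
0.095 0.0163
0.1 0.0192
0.103 0.021
0.01 0.0195 axis 0.0034999999999999996
0.014 0.0207 axis 0.004699999999999999
0.018 0.0219 axis 0.005899999999999999
```

View pics/w15c.png

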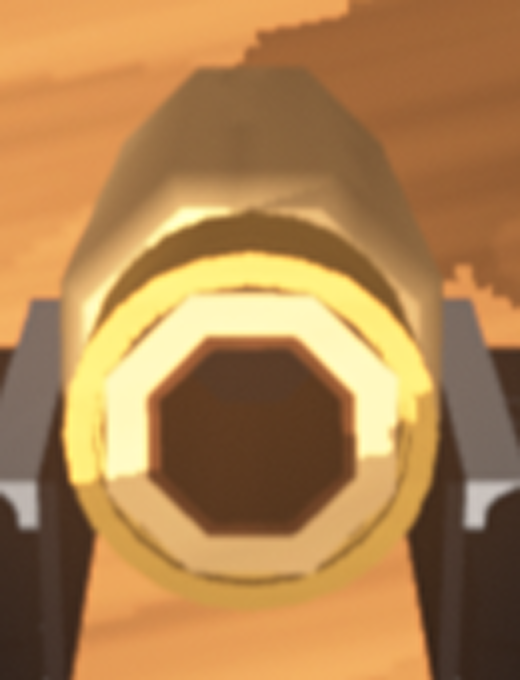

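```bash
python3 -m handwheel '[[1,0.001,0,0,0],[1,0.002,-0.0005,0,0],[1,0.002,-0.0005,0,0]]';python3 -m handwheel '[[0.55,0,0,0,0],[0.4,0,0,0,0],[0.3,0,0,0,0],[0.3,0,0,0,0],[0.3,0,0,0,0]]';  python3 -c "
from h import *;o=get_obs();print(o['ee_pos'],o['wrist_force'],o['torque'])
w=viewer.camera('wrist');cv2.imwrite('pics/w16.png',w['color'])"
```

```text
time: 18.0
ee_pos: [0.5885, 0.0978, 0.0554]
tcp_rot: [-179.9, 0.3, -103.6]
wrist_force: [-2.3, -0.1, 7.5]
opening: 0.0307
time: 18.5
ee_pos: [0.5884, 0.0978, 0.0552]
tcp_rot: [-179.9, 0.3, -103.6]
wrist_force: [-1.1, -0.9, 0.2]
opening: 0.0601
[0.58837793 0.09776323 0.05518582] [-1.12060213 -0.8857685   0.18334975] [-0.04921347  0.00129754  0.00641617]
```

View pics/w16.png

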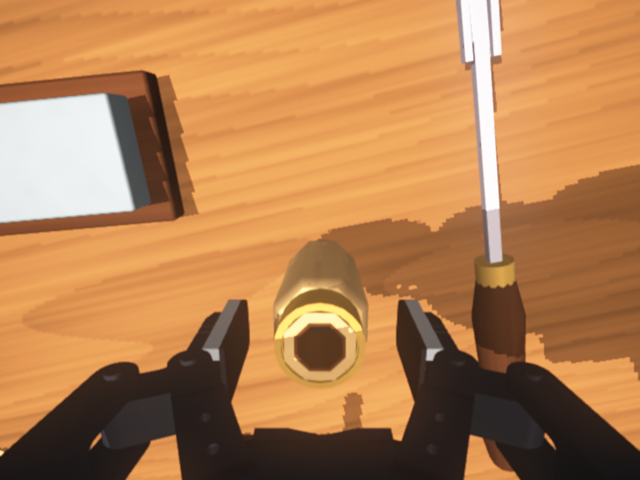

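Handle stands on the bench; the mouth moved to (320,347), i.e. upright. Let it settle and measure its axis relative to the TCP.

```bash
python3 -m handwheel '[[0.3,0,0,0,0],[0.3,0,0,0,0],[0.3,0,0,0,0]]'; python3 -c "
from h import *;o=get_obs();e=o['ee_pos'];w=viewer.camera('wrist');crop(w,260,220,390,390,'w17c',4)
p=np.array([.9727,-.2317,0]);n=np.array([.2317,.9727,0])
a=ray(w,319.5,346.5,.1);print(a,((a-e)@p).round(4),((a-e)@n).round(4))
b=ray(w,321,239,.014);print(((b-e)@p).round(4)-.016,e)
"
```

```text
time: 18.85
ee_pos: [0.5884, 0.0978, 0.0553]
tcp_rot: [-179.9, 0.3, -103.6]
wrist_force: [0.1, -0.5, -0.4]
opening: 0.0596
[0.60125417 0.09499967 0.1       ] 0.0131 0.0003
0.0040999999999999995 [0.58844324 0.09776366 0.0552835 ]
```

View pics/w17c.png

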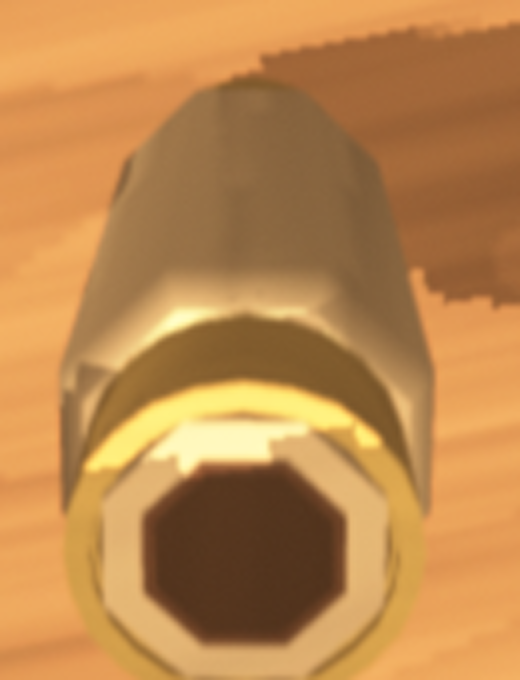

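```bash
python3 -c "
from h import *;o=get_obs();e=o['ee_pos'];w=viewer.camera('wrist');s=viewer.camera('scene')
p=np.array([.9727,-.2317,0])
for z,r in ((.1,0),(.086,.016),(.014,.016),(0,.0135)):
  q=e+p*(.0131+r);q[2]=z;print(z,proj(w,q))
q=e+p*.0131
for z in (0,.1): q[2]=z;print('scene',proj(s,q))
crop(s,240,240,330,330,'s17',7)
"
```

```text
0.1 [320.49929142 346.62673499]
0.086 [320.79945157 278.09077945]
0.014 [322.36170446 221.79842916]
0 [322.55480935 219.81824568]
scene [284.58727804 317.45254346]
scene [281.9707636 290.1993763]
```

View pics/s17.png

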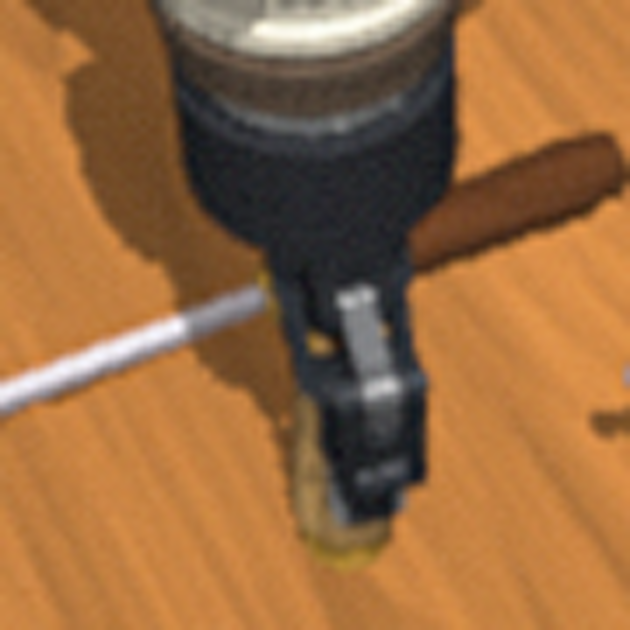

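```bash
python3 -m handwheel '[[0.2,0,0,0.02,0],[0.2,0,0,0.05,0],[0.2,0,0,0.08,0],[0.2,0,0,0.1,0],[0.2,0,0,0.1,0]]'; python3 -c "
from h import *;o=get_obs();e=o['ee_pos'];w=viewer.camera('wrist');cv2.imwrite('pics/w18.png',w['color']);s=viewer.camera('scene');crop(s,240,240,330,330,'s18',7);print(e)
"
```

```text
time: 19.5
ee_pos: [0.5897, 0.098, 0.1588]
tcp_rot: [-179.6, 0.4, -103.6]
wrist_force: [0.5, -0.2, -0.1]
opening: 0.0681
[0.58974601 0.09799735 0.15876832]
```

View pics/w18.png

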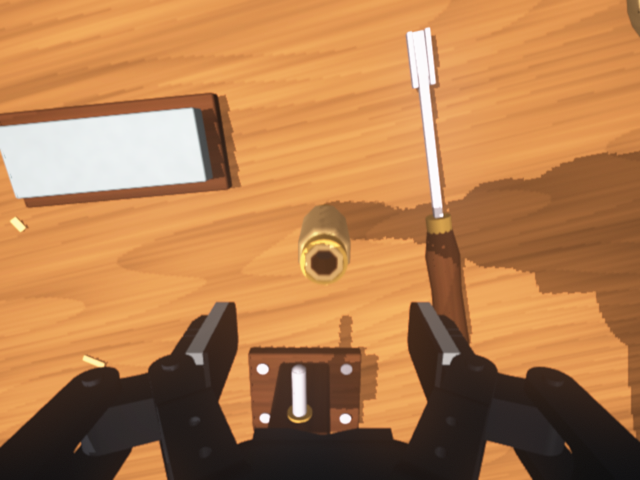

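View pics/s18.png

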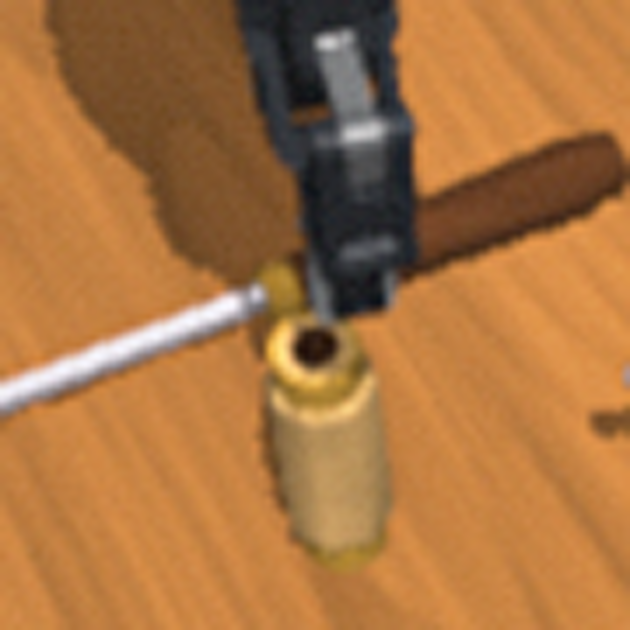

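```bash
python3 -c "
from h import *;o=get_obs();e=o['ee_pos'];w=viewer.camera('wrist');s=viewer.camera('scene')
p=np.array([.9727,-.2317,0]);n=np.array([.2317,.9727,0])
for nm,a in(('w',ray(w,323.5,262,.1)),('s',ray(s,284.5,288.8,.1))): print(nm,a,((a-e)@p).round(4),((a-e)@n).round(4))
m=ray(w,323.5,262,.1)
for z,r in ((.1,.0135),(.086,.016),(.014,.016),(0,.0135),(0,-.0135),(.1,-.0135)):
  q=m+p*r;q[2]=z;print(z,r,proj(w,q))
crop(w,290,190,360,295,'w18c',7)
"
```

```text
w [0.59093343 0.09675032 0.1       ] 0.0025 -0.0005
s [0.59511627 0.09407134 0.1       ] 0.0072 -0.0021
0.1 0.0135 [323.4549539  238.71014214]
0.086 0.016 [323.55253362 227.50937895]
0.014 0.016 [323.94297275 202.53049942]
0 0.0135 [324.00273563 202.10106521]
0 -0.0135 [324.04986735 234.70892467]
0.1 -0.0135 [323.54337067 284.42362524]
```

View pics/w18c.png

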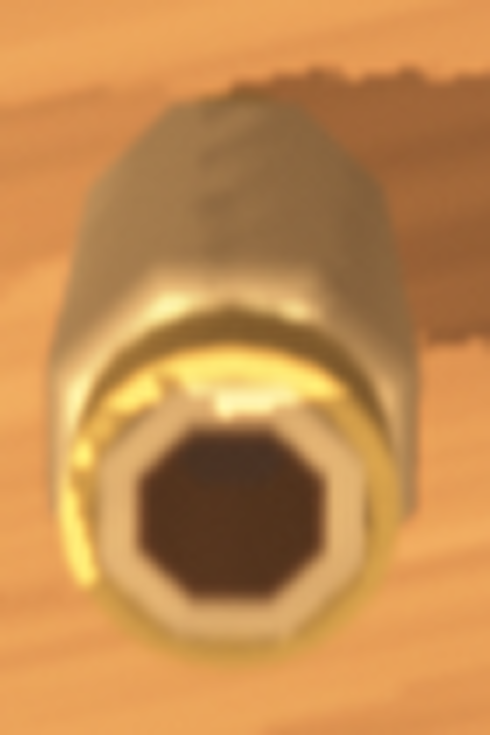

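```bash
python3 -m handwheel '[[0.2,0.002,-0.001,-0.03,0],[0.2,0.002,-0.001,-0.06,0],[0.2,0.002,-0.001,-0.09,0],[0.2,0.002,-0.001,-0.112,0],[0.2,0.002,-0.001,-0.112,0]]'; python3 -c "
from h import *;o=get_obs();e=o['ee_pos'];w=viewer.camera('wrist');cv2.imwrite('pics/w19.png',w['color']);print(e,o['wrist_force'])
m=np.array([.5920,.0965,.1]);print(proj(w,m),proj(w,m+[.0156,-.0037,-.086]))
"
```

```text
time: 20.2
ee_pos: [0.5871, 0.0962, 0.0372]
tcp_rot: [179.6, 0.1, -103.6]
wrist_force: [-1.1, -0.6, -0.7]
opening: 0.0684
[0.58714061 0.09623885 0.03723596] [-1.06687126 -0.59303518 -0.73464632]
[315.25397197 416.33810637] [318.87114098 248.9204043 ]
```

View pics/w19.png

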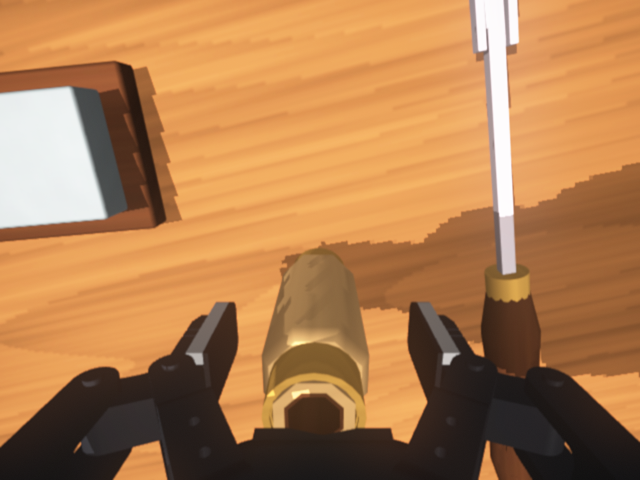

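```bash
python3 -m handwheel '[[0.2,0.003,0,0.004,0],[0.2,0.003,0,0.004,0],[0.2,0.003,0,0.004,0]]'
```

```text
time: 20.55
ee_pos: [0.5922, 0.0966, 0.0452]
tcp_rot: [179.9, 0.2, -103.6]
wrist_force: [-0.2, 0.4, 1.0]
opening: 0.0683
```

Centred on the handle; close gently, then firmly.

```bash
python3 -m handwheel '[[0.5,0,0,0,0],[0.7,0,0,0,0],[0.8,0,0,0,0],[1,0,0,0,0],[1,0,0,0,0]]' 30; python3 -m handwheel '[[1,0,0,0,0],[1,0,0,0,0],[1,0,0,0,0]]' 50; python3 -c "
from h import *;o=get_obs();e=o['ee_pos'];w=viewer.camera('wrist');cv2.imwrite('pics/w20.png',w['color']);print(e,o['wrist_force'])"
```

```text
time: 21.05
ee_pos: [0.5924, 0.0965, 0.0456]
tcp_rot: [179.9, 0.2, -103.6]
wrist_force: [-0.1, -1.0, 4.2]
opening: 0.0317
time: 21.35
ee_pos: [0.5924, 0.0965, 0.0457]
tcp_rot: [179.9, 0.2, -103.6]
wrist_force: [-0.6, 0.2, 3.8]
opening: 0.0312
[0.59240225 0.0964939  0.04569055] [-0.64562946  0.15568728  3.78889617]
```

View pics/w20.png

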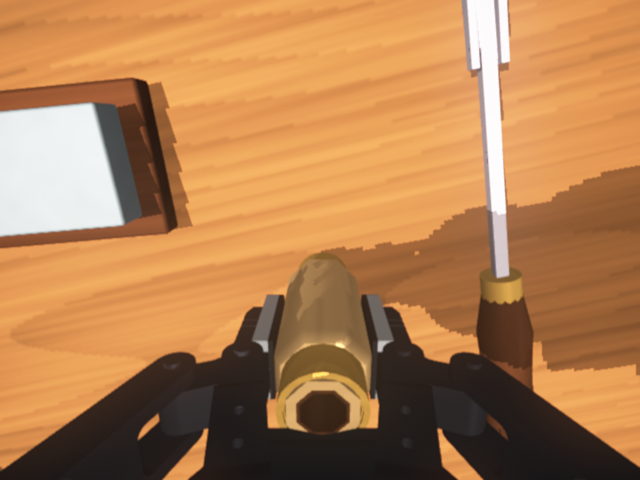

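```bash
python3 -m handwheel '[[1,0,0,0.01,0],[1,0,0,0.03,0],[1,0,0,0.05,0],[1,0,0,0.07,0],[1,0,0,0.08,0]]'; python3 -m handwheel '[[1,0,0,0.01,0],[1,0,0,0.018,0],[1,0,0,0.02,0],[1,0,0,0.02,0],[1,0,0,0.02,0]]';  python3 -m handwheel '[[1,0,0,0,0],[1,0,0,0,0],[1,0,0,0,0],[1,0,0,0,0]]'; python3 -c "
from h import *;o=get_obs();e=o['ee_pos'];w=viewer.camera('wrist');cv2.imwrite('pics/w21.png',w['color']);s=viewer.camera('scene');crop(s,220,210,340,330,'s21',5)
p=np.array([.9727,-.2317,0]);print(e,o['qd'])
zb=e[2]-.0455
q=e.copy()
for z in(zb,zb+.1): q[2]=z;print(z,proj(s,q),proj(w,q),proj(w,q+p*.016))
t=viewer.camera('top');cv2.imwrite('pics/t21.png',t['color'])"
```

```text
time: 21.9
ee_pos: [0.5929, 0.0967, 0.1277]
tcp_rot: [-180.0, 0.3, -103.6]
wrist_force: [-0.0, 0.5, -0.8]
opening: 0.0313
time: 22.4
ee_pos: [0.5926, 0.0966, 0.1469]
tcp_rot: [180.0, 0.3, -103.6]
wrist_force: [-0.1, -0.4, -1.3]
opening: 0.0311
time: 22.8
ee_pos: [0.5926, 0.0966, 0.1468]
tcp_rot: [180.0, 0.3, -103.6]
wrist_force: [0.3, -0.1, -1.6]
opening: 0.0314
[0.59257021 0.09660403 0.14682963] [-0.0260132   0.0032951   0.11507654  0.02806901 -0.03845679  0.00023227]
0.1013296342648415 [286.14911515 288.79652197] [322.43961392 272.59955629] [322.35684259 243.98676157]
0.20132963426484152 [283.44215742 256.65708124] [320.4507678  407.03668044] [320.19803285 358.07581419]
```

View pics/w21.png

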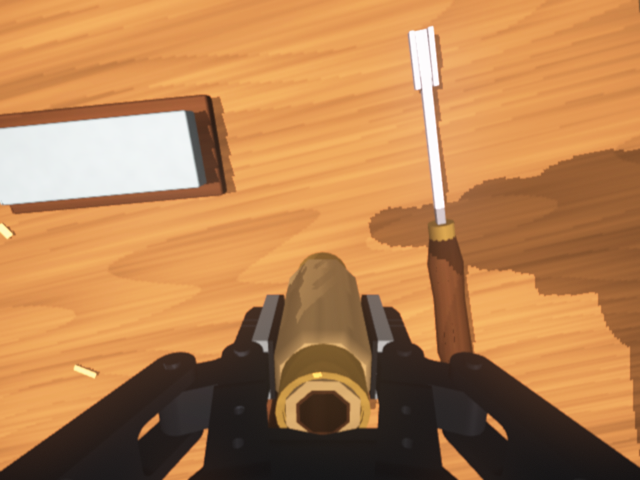

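View pics/s21.png

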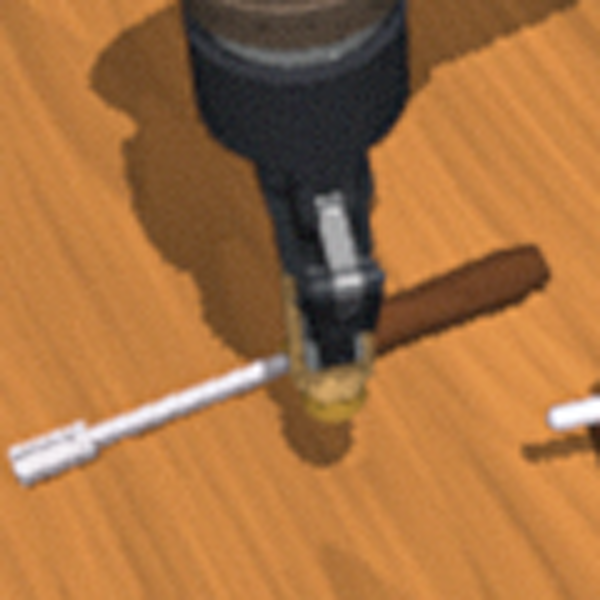

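View pics/t21.png

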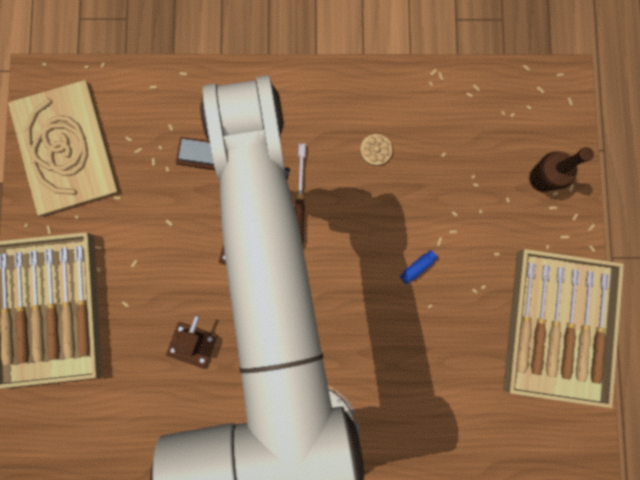

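```bash
python3 -c "
from workcell import job_done,get_obs
o=get_obs();print(o['time'],o['ee_pos'],o['opening'],abs(o['qd']).max());print(job_done())"
```

```text
22.95 [0.59263073 0.09658713 0.14696388] 0.031153144783029878 0.0841966458284727
the job is handed in; nothing more can be done
None
```

The job is handed in at about 23 s; no verdict was reported.

**What I did**
- The wrist camera showed the hole in the handle's robot-side end. I gripped the handle about 29 mm from that end and slid it onto the pin of the farther gauge.
- The push met 8 to 11 N with the pin about 26 mm inside by my measurements, which matches the bottom of the hole. I held it there for over 0.4 s and drew it off.
- The moves only allow turning about the vertical. So I hooked the plain end under the pin and lifted the gripper in an arc, which swung the handle hole-up.
- After that the handle leaned about 9° and sat off-centre in the pads. I stood it on the bench, let go, centred the gripper on it, gripped it again at 50 N and lifted it.

**Last checks**
- **Handle:** it is held and at rest, hole up. It was standing free on the bench when I gripped it. The wrist and scene views agree with vertical to a few degrees. Its lower end is about 0.10 m above the bench, and it is well clear of the gauge (mouth roughly 0.15 m from the pin tip).
- **Bystanders:** the gouge and rosette look unmoved in the top view. The stone was partly hidden by the arm there, but its visible part had not moved.

**Checks that disagreed**
- The scene camera read y about 4 mm lower than the top camera, so I trusted the wrist view for the fits.
- Just after I let go, a low wrist view suggested the handle still leaned about 6°. The view from higher up and the later ones showed it upright.

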